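# Put the pipe spacer with its bearing

### The job

The short rusty piece of pipe standing at the front of the bench is the spacer for the ball bearing that lies in one of the two yellow bins. Stand the pipe upright on the floor of the bin that holds the bearing, beside it, and leave the bearing lying flat where it is.

Things in the scene. Friction and masses are not known exactly. Their poses are not given: they have to be found in the camera images.
- sleeve: rusty pipe offcut, 42 mm diameter, 58 mm tall, 0.2 to 0.45 kg, standing loose on the bench in front of the bins, in a row with a blue tin and a bright bolt (loose, places vary). Acts as a solid cylinder. Origin: centre of its lower end; z along the pipe, up. Held near its top, the fingers stay above the bin's low front wall as it is set down.
- bearing: ball bearing, steel grey with a green ring, 52 mm diameter, 18 mm thick, lying loose and flat in one bin, back right seen from the robot: about +23 mm in the bin's x, -17 mm in its y. The front left of that floor, round x -22, y +16 mm, takes the pipe with about 9 mm to spare all round. Origin: centre of its underside; z up. A black tape roll of like size lies so in the other bin.
- bin_1: yellow bin, fixed to the bench, 112 (x) x 98 (y) x 64 mm high, walls and floor 2 mm. Origin: centre of its underside (2 mm above the bench top); x runs from the low front wall (30 mm, robot side) to the back wall (62 mm), z up. Side walls act as 64 mm high over their whole length, even where cut away in front. Holds the bearing or a black tape roll; which, and which bin is on the left, varies.
- bin_2: yellow bin, fixed to the bench, 112 (x) x 98 (y) x 64 mm high, walls and floor 2 mm. Origin: centre of its underside (2 mm above the bench top); x runs from the low front wall (30 mm, robot side) to the back wall (62 mm), z up. Side walls act as 64 mm high over their whole length, even where cut away in front. Holds the bearing or a black tape roll; which, and which bin is on the left, varies.
There are look-alikes about, which are no part of the job. Leave any blue look-alike of the bin_1 alone.

How it is judged:
By the outcome, as a careful person would: the job done as asked, in the order asked, and still so for the second after the job is handed in, with the robot touching nothing.
It also fails if it takes over 35 s, if anything falls off the work surface, if the arm or the gripper's body presses on something with over 40 N, if the wrist force passes 120 N, or if a joint passes its speed limit or range.

### The arm

A 6-joint arm with a two-finger parallel gripper is mounted at the origin on a cart in front of the work surface, level with it; the furniture and walls round the work are solid. World frame = base frame: x ahead of the robot, y to its left, z up, the work surface at z = 0. Lengths are in m, angles in rad, forces in N, time in s.
With the tool pointing down it reaches from about 0.35 to 0.85 m from the base axis. Payload 8.1 kg.
Tool frame: the origin (TCP) lies at the very end of the fingers, on their centre line; the grasp point (between the pads) lies robot.tcp_to_grasp behind it (robot.tcp_to_grasp is the distance from the TCP to the grasp point, in m); z points along the fingers, y is the line along which they close (so a half turn about z gives the same grasp; the last joint's range is limited). The gripper opens to 93 mm and grips with 3 to 60 N. Pads are 15 mm wide; open, the fingers measure 128 mm over their backs; the gripper's body (75 mm by 188 mm) begins 65 mm behind the grasp point.
Start: joints at [-1.421, 0.13, 1.488, -0, 1.523, -0.085], TCP at [0.14, -0.584, 0.219] pointing down, gripper open.
Joint ranges: [-2.96, 2.96], [-0.89, 2.26], [0.02, 2.5], [-1.34, 4.48], [0, 2.73], [-2.66, 2.66]. Speed limits (rad/s): [2.39, 2.39, 2.79, 3.14, 3.14, 3.14].

### API

Orientations are given as a rotation vector (axis times angle).
In Python, from plant import robot gives the robot as it stands. The module is installed in compiled form; this text tells all that it offers.
- The arm moves only by the shell command python3 -m pendant 'ROWS' [FORCE]. ROWS is JSON, a list that holds one entry, the list of rows, each a list of 5 numbers: the opening, from 0 (shut) to 1 (fully open), then the shift along the tool's x, y, z in cm, then the turn about the tool's z in degrees. In form: [[[fingers, x, y, z, roll], ...]]. A call has 1 to 8 rows; each row shifts and turns the commanded pose from where the row before left it, along the tool's axes as they then stand; what a row does not reach is not made up. A row lasts 1/10 s, in which the tool goes at most 50 mm and 8.59 degrees, less where a joint would pass 70% of its speed; a pose out of reach is approached as far as the arm can. A call is refused whole if a number of a shift passes 5 or a number of a turn 8.59, either way. A call with a gripper value outside its range is refused whole. The fingers move at their own pace and stop on an object; FORCE is the grip in N (left out, the last holds). Time passes only in rows, so rows that do not move let the fingers close. It gives the time, the measured TCP pose, the force, the opening and the grip force at its end, in the units of the state.
- robot.read_state(): the state, without advancing time (a new reading comes with each control period).
- robot.read_camera(name): name is "side" or "top" or "wrist"; returns a dict with "img" (400x640x3 uint8, blue, green, red), "K" (3x3 intrinsics, pixels), "k1" (the pictures are not rectified: a ray, as slopes to the right and down, at radius r is drawn at 1 + k1 r^2 times it, then the intrinsics apply), "pose" (4x4, takes a point from camera to world coordinates). Camera axes: x right, y up, looking along -z (the intrinsics and any distortion apply to the point x, -y, -z); pixel columns grow to the right and rows downward; lengths in m; the calibration is good to about 2 mm. A picture is of the moment at which its call begins. There is no depth.
- robot.close_job(): hands the job in; it is judged then, once.
The state is a dict: "t": time; "q": joint angles; "dq": joint speeds; "joint_torque": joint torques, N m; "tool_pos": TCP position; "orientation": TCP orientation; "force": force on the tool from outside, world axes, zero at the start; "wrist_torque": the same for the moment, N m; "opening": finger opening in m; "gripper_force": force on a finger pad.
Only numpy, scipy, OpenCV 4.12 (cv2) and the standard library are available. Lean on these libraries where they do the work, as an engineer would, in place of code of your own. Each camera call takes 0.05 s, during which the arm holds its last target. There are 200 camera calls.

## Working session

There is one attempt and no reset: what is moved stays moved. The work goes in short steps, Python scripts to look and compute and a shell command to move; the robot and the scene stay as the last step left them, time stands still between calls to the robot, and variables do not carry over. Pictures are saved under pics/ and viewed, at most 10 in all, crops included, and the job is handed in when it is done.

```bash
mkdir -p pics; cat > h.py <<'E'
import numpy as np,cv2
from plant import robot
def save(n,f):
    c=robot.read_camera(n);cv2.imwrite(f,c["img"]);np.savez(f[:-4]+".npz",**{k:c[k] for k in("K","k1","pose","img")});return c
def ray(c,u,v):
    K=c["K"];D=np.array([float(c["k1"]),0,0,0])
    p=cv2.undistortPoints(np.array([[[u,v]]],float),K,D)[0,0]
    P=c["pose"];return P[:3,3],P[:3,:3]@np.array([p[0],-p[1],-1])
def onz(c,u,v,z):
    o,d=ray(c,u,v);return o+d*(z-o[2])/d[2]
def proj(c,X):
    P=c["pose"];q=P[:3,:3].T@(np.array(X)-P[:3,3]);a,b=q[0]/-q[2],-q[1]/-q[2];s=1+float(c["k1"])*(a*a+b*b)
    K=c["K"];return K[0,0]*a*s+K[0,2],K[1,1]*b*s+K[1,2]
E
python3 - <<'E'
from h import *
for n in("top","side"):
    c=save(n,f"pics/{n}0.png");print(n,c["pose"].round(3).tolist(),c["k1"])
s=robot.read_state();print(s["t"],s["tool_pos"],s["orientation"],s["opening"],robot.tcp_to_grasp)
E
```

```text
top [[0.017, 0.993, -0.117, 0.373], [-1.0, 0.017, -0.001, -0.144], [0.001, 0.117, 0.993, 1.328], [0.0, 0.0, 0.0, 1.0]] -0.01568017761772758
side [[-0.838, 0.318, -0.443, -0.105], [-0.545, -0.516, 0.66, 0.814], [-0.019, 0.795, 0.606, 0.906], [0.0, 0.0, 0.0, 1.0]] -0.1257103916996403
0.1 [ 0.13953534 -0.58303006  0.21769463] [-3.11832667e+00 -3.67777005e-01  8.91812521e-05] 0.09306994703198168 0.0188
```

View pics/top0.png

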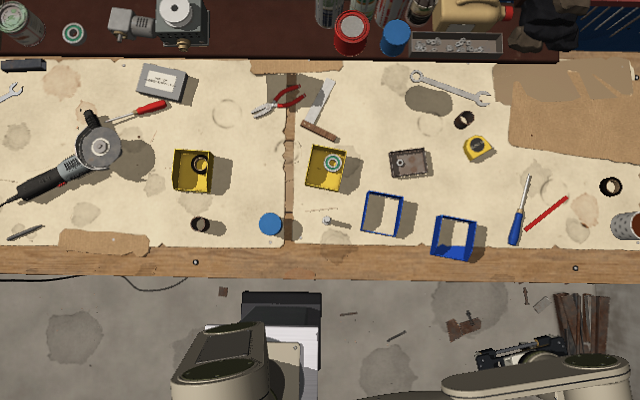

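View pics/side0.png

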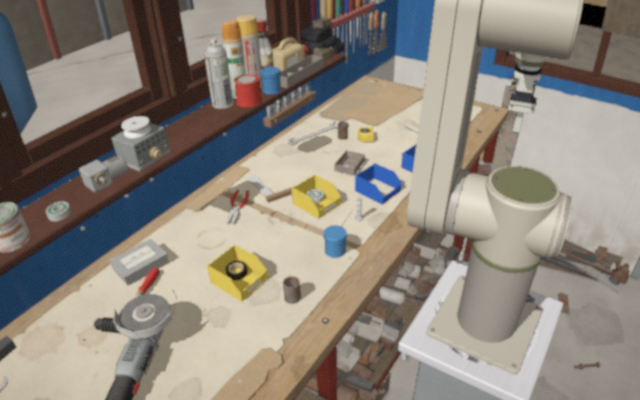

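The top view shows the pipe at about (200,224), the tin at (270,223), the bolt at (330,219), and the bearing (green ring) in the right bin at about (326,167). The tape roll is in the left bin at (193,170).

```bash
python3 - <<'E'
from h import *
c=dict(np.load("pics/top0.npz"));s=dict(np.load("pics/side0.npz"))
t=cv2.resize(c["img"][140:245,160:360],None,fx=4,fy=4,interpolation=cv2.INTER_CUBIC)
w=cv2.resize(s["img"][170:310,190:400],None,fx=3,fy=3,interpolation=cv2.INTER_CUBIC)
cv2.imwrite("pics/tz.png",t)
for n,(u,v,z) in dict(sleeve=(200,223,.058),tin=(270,223,.05),bolt=(330,219,.02),bear=(333,162,.022)).items():print(n,onz(c,u,v,z).round(3))
print("side sleeve top",onz(s,292,282,.058).round(3),"bear",onz(s,317,197,.022).round(3))
E
```

```text
sleeve [0.433 0.171 0.058]
tin [ 0.437 -0.021  0.05 ]
bolt [ 0.453 -0.188  0.02 ]
bear [ 0.617 -0.194  0.022]
side sleeve top [0.425 0.178 0.058] bear [ 0.594 -0.179  0.022]
```

View pics/tz.png

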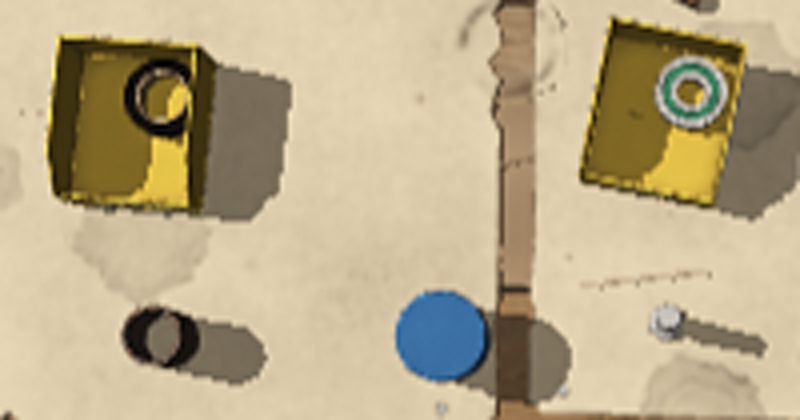

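```bash
cat >> h.py <<'E'
from scipy.spatial.transform import Rotation as Ro
def togo(X):
    s=robot.read_state();R=Ro.from_rotvec(s["orientation"]).as_matrix()
    print("t",s["t"],"tcp",np.round(s["tool_pos"],4),"ytool",R[:,1].round(3),"ztool",R[:,2].round(3),"q6",round(s["q"][5],3),"cm",(100*R.T@(np.array(X)-s["tool_pos"])).round(2))
E
python3 - <<'E'
from h import *
c=dict(np.load("pics/top0.npz"))
Z=lambda u,v,z:onz(c,160+u/4-.375,140+v/4-.375,z).round(3)
print(Z(152,337,.058),[Z(*p) for p in((615,18,.064),(745,42,.064),(720,205,.032),(583,182,.032),(690,92,.022))])
E
python3 -m pendant '[[[1,4.2,-2.6,0,0],[1,4.2,-2.6,0,0],[1,4.2,-2.6,0,0],[1,4.2,-2.6,0,0],[1,4.2,-2.6,0,0],[1,4.2,-2.6,0,0],[1,4.2,-2.6,0,0],[1,4.2,-2.6,0,0]]]' 30
```

```text
[0.431 0.178 0.058] [array([ 0.659, -0.137,  0.064]), array([ 0.643, -0.228,  0.064]), array([ 0.532, -0.214,  0.032]), array([ 0.547, -0.116,  0.032]), array([ 0.615, -0.192,  0.022])]
t: 0.9
tool_pos: [0.4189, -0.3013, 0.2184]
orientation: [-3.12, -0.368, 0.0]
force: [0.5, -0.3, -0.5]
opening: 0.0928
gripper_force: 0.0
```

```bash
python3 -m pendant '[[[1,3,0,0,0],[1,1,-4,0,0],[1,1,-4.5,0,0]]]'; python3 - <<'E'
from h import *
c=save("wrist","pics/w1.png");print(c["pose"].round(3).tolist())
print([np.round(proj(c,p)) for p in((.595,-.174,.064),(.576,-.155,.004),(.615,-.192,.022))])
togo((.431,.178,.15))
E
```

```text
t: 1.2
tool_pos: [0.4469, -0.2075, 0.2169]
orientation: [-3.118, -0.367, 0.004]
force: [0.7, 0.6, 0.3]
opening: 0.0926
gripper_force: 0.0
[[0.233, 0.942, 0.242, 0.514], [-0.972, 0.226, 0.056, -0.191], [-0.002, -0.248, 0.969, 0.384], [0.0, 0.0, 0.0, 1.0]]
[array([320.,  32.]), array([300.,  60.]), array([341.,  27.])]
t 1.25 tcp [ 0.4468 -0.2013  0.2173] ytool [ 0.235 -0.972 -0.006] ztool [-0.002  0.005 -1.   ] q6 0.803 cm [  7.39 -37.2    6.93]
```

View pics/w1.png

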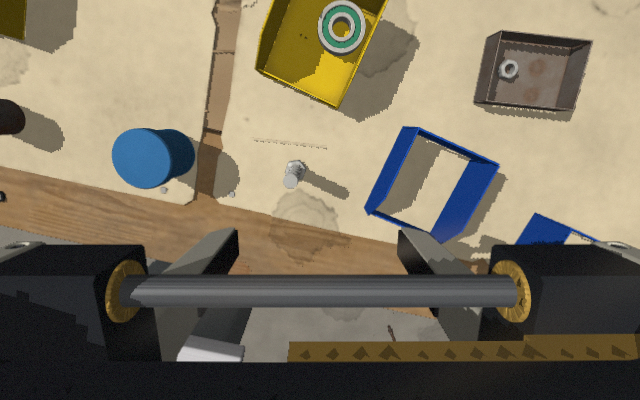

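The wrist view has the bearing at (342,28), predicted (341,27), and the bin's front corners near (257,73) and (338,107). The top-view calibration holds. On to the pipe.

```bash
python3 -m pendant '[[[1,0.9,-4.65,0,0],[1,0.9,-4.65,0,0],[1,0.9,-4.65,0,0],[1,0.9,-4.65,0,0],[1,0.9,-4.65,0,0],[1,0.9,-4.65,0,0],[1,0.9,-4.65,0,0],[1,0.9,-4.65,0,0]]]'
python3 - <<'E'
from h import *
w=dict(np.load("pics/w1.npz"))
print(onz(w,257,73,.032),onz(w,338,107,.032))
c=save("wrist","pics/w2.png");print(np.round(proj(c,(.431,.178,.058))),np.round(proj(c,(.431,.178,0))))
togo((.431,.178,.15))
E
```

```text
t: 2.05
tool_pos: [0.4296, 0.1716, 0.2185]
orientation: [3.12, 0.368, 0.0]
force: [0.9, 0.5, 0.6]
opening: 0.0928
gripper_force: 0.0
[ 0.5480266  -0.11512071  0.032     ] [ 0.53420466 -0.20908359  0.032     ]
[313. 184.] [313. 175.]
t 2.1 tcp [0.4286 0.178  0.2185] ytool [ 0.236 -0.972 -0.004] ztool [-0.     0.004 -1.   ] q6 1.612 cm [0.23 0.09 6.85]
```

View pics/w2.png

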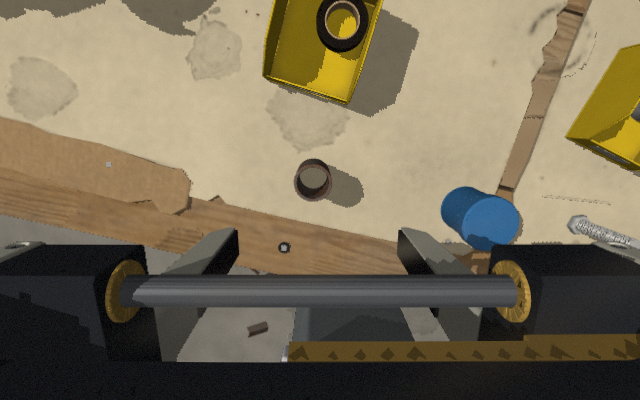

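The wrist view shows the pipe's top rim centred at (314,182), predicted (313,184), midway between the fingers. Descend and grip near the top.

```bash
python3 -m pendant '[[[1,0.25,0.1,4.5,0],[1,0,0,4.5,0],[1,0,0,4.5,0],[1,0,0,3,0],[1,0,0,1.6,0],[1,0,0,0,0],[0.3,0,0,0,0],[0.3,0,0,0,0]]]' 35
python3 -m pendant '[[[0.3,0,0,0,0],[0.3,0,0,0,0],[0.3,0,0,0,0],[0.3,0,0,0,0]]]'; python3 -c "
from h import *
togo((.431,.178,.037))"
```

```text
t: 2.9
tool_pos: [0.4342, 0.1697, 0.0392]
orientation: [-3.12, -0.368, -0.004]
force: [1.2, -0.1, 0.7]
opening: 0.0813
gripper_force: 0.0
t: 3.3
tool_pos: [0.4335, 0.1699, 0.0382]
orientation: [-3.119, -0.368, -0.002]
force: [-0.4, 3.4, 2.5]
opening: 0.0499
gripper_force: 1.4
t 3.3 tcp [0.4335 0.1699 0.0382] ytool [ 0.233 -0.973 -0.001] ztool [ 0.001  0.001 -1.   ] q6 1.599 cm [-0.05 -0.84  0.12]
```

```bash
python3 -m pendant '[[[0.3,0,0,0,0],[0.3,0,0,0,0],[0.3,0,0,0,0],[0.3,0,0,0,0]]]'; python3 -c "
from h import *
togo((.431,.178,.037));c=save('wrist','pics/w3.png')"
```

```text
t: 3.7
tool_pos: [0.4334, 0.1698, 0.0381]
orientation: [-3.119, -0.368, -0.001]
force: [-0.5, 4.1, 4.7]
opening: 0.0402
gripper_force: 35.0
t 3.7 tcp [0.4334 0.1698 0.0381] ytool [ 0.233 -0.973 -0.   ] ztool [ 0.001  0.001 -1.   ] q6 1.599 cm [-0.05 -0.86  0.11]
```

View pics/w3.png

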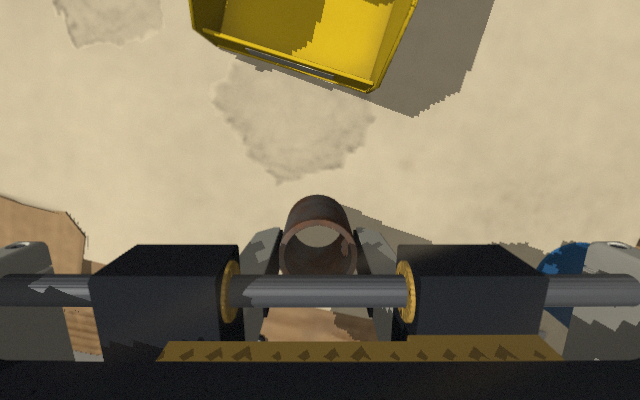

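```bash
python3 - <<'E'
from h import *
c=dict(np.load("pics/w3.npz"))
s=robot.read_state();R=Ro.from_rotvec(s["orientation"]).as_matrix()
for p in((319,252),(282,255),(357,255),(319,222)):
  X=onz(c,*p,.058);print(X.round(4),(R.T@(X-s["tool_pos"])).round(4))
E
```

```text
[0.4364 0.1701 0.058 ] [ 0.003   0.0003 -0.0199]
[0.4303 0.1886 0.058 ] [ 0.0013 -0.0191 -0.0199]
[0.4394 0.1504 0.058 ] [ 0.0013  0.0202 -0.0199]
[0.4524 0.174  0.058 ] [ 0.0195  0.0003 -0.0199]
```

The pipe stands upright between the pads, top rim centred at about (319,252). It is centred to within about 3 mm. Lift and turn so the fingers close along the bin's x.

```bash
python3 -m pendant '[[[0.3,0,0,-2,0],[0.3,0,0,-4.5,0],[0.3,0,0,-4.5,0],[0.3,0,0,-3,0],[0.3,0,0,0,-8.5],[0.3,0,0,0,-8.5],[0.3,0,0,0,-8.5],[0.3,0,0,0,-8.5]]]'
python3 -m pendant '[[[0.3,0,0,0,-8.5],[0.3,0,0,0,-8.5],[0.3,0,0,0,-8.5],[0.3,0,0,0,-8.5],[0.3,0,0,0,0]]]'; python3 -c "
from h import *
togo((.576,-.155,.18))"
```

```text
t: 4.55
tool_pos: [0.4319, 0.1685, 0.176]
orientation: [2.872, 1.272, -0.005]
force: [0.3, -0.3, -3.0]
opening: 0.0405
gripper_force: 35.0
t: 5.05
tool_pos: [0.4319, 0.1686, 0.1761]
orientation: [-2.378, -2.052, 0.005]
force: [-0.2, -0.2, -4.1]
opening: 0.041
gripper_force: 35.0
t 5.05 tcp [0.4319 0.1686 0.1761] ytool [ 0.989 -0.146 -0.003] ztool [-0.003 -0.002 -1.   ] q6 0.409 cm [-29.9   18.99  -0.38]
```

```bash
python3 -m pendant '[[[0.3,-3.7,2.3,0,0],[0.3,-4.2,2.7,0,0],[0.3,-4.2,2.7,0,0],[0.3,-4.2,2.7,0,0],[0.3,-4.2,2.7,0,0],[0.3,-4.2,2.7,0,0],[0.3,-3.5,2.2,0,0],[0.3,-1.7,1,0,0]]]'
python3 -m pendant '[[[0.3,0,0,0,0],[0.3,0,0,0,0],[0.3,0,0,0,0]]]';python3 -c "
from h import *
c=save('top','pics/t2.png');d=save('wrist','pics/w4.png')
togo((.576,-.155,.08))
cv2.imwrite('pics/c4.png',np.hstack([d['img'][:,100:540],cv2.resize(c['img'][120:230,280:370],(327,400),interpolation=2)]))"
```

```text
t: 5.85
tool_pos: [0.5763, -0.1584, 0.1762]
orientation: [-2.389, -2.039, 0.003]
force: [-0.3, -0.6, -3.9]
opening: 0.0407
gripper_force: 35.0
t: 6.15
tool_pos: [0.5758, -0.1535, 0.1769]
orientation: [-2.381, -2.047, 0.001]
force: [-0.4, -0.1, -2.9]
opening: 0.0409
gripper_force: 35.0
t 6.25 tcp [ 0.5761 -0.1534  0.1774] ytool [ 0.989 -0.148 -0.001] ztool [-0.001  0.    -1.   ] q6 -0.197 cm [-0.16  0.02  9.74]
```

View pics/c4.png

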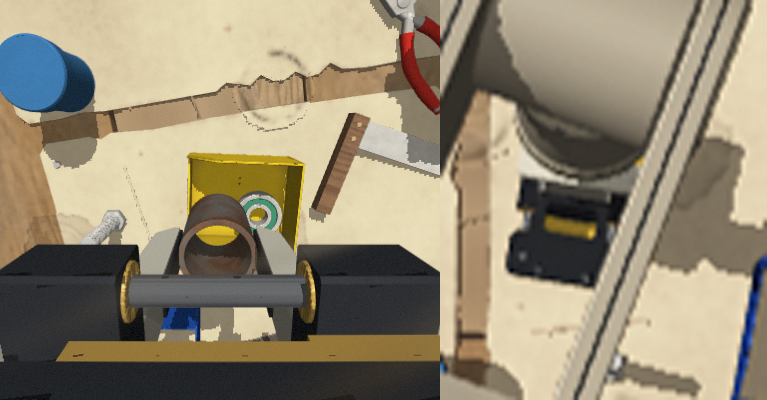

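The composite shows the pipe over the bin, rim centre at wrist pixel about (317,250). The bearing is at about (361,212), and the left wall's top edge runs from (287,154) to (403,163).

```bash
python3 - <<'E'
from h import *
c=dict(np.load("pics/w4.npz"));s=robot.read_state()
print("pipe top",onz(c,317,252,s["tool_pos"][2]+.0199).round(4),"pipe foot +y edge",onz(c,322,194,s["tool_pos"][2]-.038).round(4))
print("rim",onz(c,403,163,.066).round(4),onz(c,287,154,.066).round(4))
g=cv2.inRange(cv2.cvtColor(c["img"],cv2.COLOR_BGR2HSV),(60,60,60),(95,255,255));g[:,:300]=0;g[:,400:]=0;g[240:]=0
p=cv2.findNonZero(g);(u,v),r=cv2.minEnclosingCircle(p);print(u,v,r,onz(c,u,v,.022).round(4))
b=np.array((.595,-.174));a=np.radians(-8.7)
M=np.array([[np.cos(a),-np.sin(a)],[np.sin(a),np.cos(a)]])
for q in (onz(c,u,v,.022),onz(c,317,252,s["tool_pos"][2]+.0199),onz(c,403,163,.066),onz(c,322,194,s["tool_pos"][2]-.038)):print("bin frame",M.T@(q[:2]-b))
E
```

```text
pipe top [ 0.5768 -0.1506  0.1973] pipe foot +y edge [ 0.5827 -0.1338  0.1394]
rim [ 0.6587 -0.1332  0.066 ] [ 0.555  -0.1094  0.066 ]
358.5 215.1923065185547 18.0208797454834 [ 0.6166 -0.1912  0.022 ]
bin frame [ 0.02399433 -0.0137488 ]
bin frame [-0.02149568  0.02037642]
bin frame [0.05682055 0.05000864]
bin frame [-0.01827222  0.03783177]
```

```bash
python3 -m pendant '[[[0.3,-0.2,0,2,0],[0.3,0,0,3,0],[0.3,0,0,3,0],[0.3,0,0,3,0],[0.3,0,0,1.5,0],[0.3,0,0,0.5,0],[0.3,0,0,0,0],[0.3,0,0,0,0]]]';python3 -c "
from h import *
togo((.5757,-.155,.042));save('wrist','pics/w5.png')"
```

```text
t: 7.05
tool_pos: [0.5774, -0.1568, 0.0495]
orientation: [2.379, 2.048, 0.002]
force: [-0.5, 0.2, -3.4]
opening: 0.0409
gripper_force: 35.0
t 7.05 tcp [ 0.5774 -0.1568  0.0495] ytool [ 0.989 -0.148  0.003] ztool [ 0.003 -0.001 -1.   ] q6 -0.202 cm [ 0.16 -0.2   0.75]
```

View pics/w5.png

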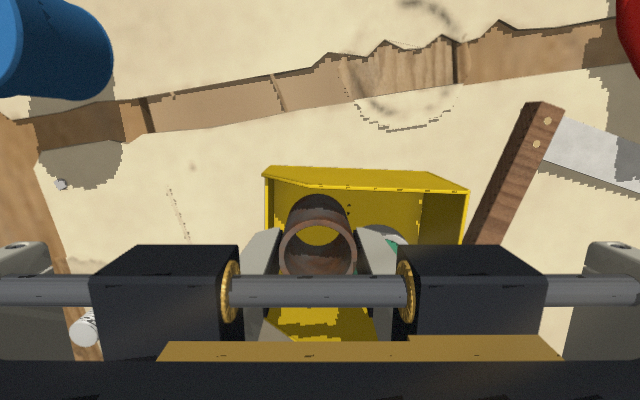

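The pipe hangs free inside the bin, with its rim at (319,250) and foot at about (318,205). It is clear of the front wall (column 266) and the left wall (rows 165–190). Lower until contact.

```bash
python3 -m pendant '[[[0.3,0,0,0.4,0],[0.3,0,0,0.2,0],[0.3,0,0,0.1,0],[0.3,0,0,0,0]]]';python3 -c "
from h import *
togo((.5757,-.155,.042))"
```

```text
t: 7.5
tool_pos: [0.5769, -0.1567, 0.0423]
orientation: [2.38, 2.049, 0.001]
force: [-3.2, 1.3, 6.5]
opening: 0.0407
gripper_force: 35.0
t 7.5 tcp [ 0.5769 -0.1567  0.0423] ytool [ 0.989 -0.149  0.001] ztool [ 0.001 -0.    -1.   ] q6 -0.202 cm [ 0.15 -0.14  0.03]
```

Floor contact (force from -3 to +6.5 N) at the expected height. Release and retreat.

```bash
python3 -m pendant '[[[0.55,0,0,0,0],[0.6,0,0,0,0],[0.6,0,0,0,0],[0.65,0,0,0,0],[0.65,0,0,0,0]]]';python3 -m pendant '[[[0.65,0,0,-0.5,0],[0.65,0,0,-1.5,0],[0.65,0,0,-3,0],[0.65,0,0,-4,0],[0.65,0,0,-4,0],[0.65,0,0,-4,0],[0.65,-4,0,0,0],[0.65,-4,0,0,0]]]';python3 -m pendant '[[[0.65,-3,-2,0,0],[0.65,0,0,0,0],[0.65,0,0,0,0]]]'; python3 -c "
from h import *
save('wrist','pics/w6.png')"
```

```text
t: 8.0
tool_pos: [0.5761, -0.1565, 0.0406]
orientation: [-2.381, -2.05, 0.0]
force: [0.9, -0.2, 0.2]
opening: 0.0601
gripper_force: 0.0
t: 8.8
tool_pos: [0.5659, -0.2363, 0.2152]
orientation: [2.374, 2.049, 0.004]
force: [0.3, 0.0, -0.6]
opening: 0.0605
gripper_force: 0.0
t: 9.1
tool_pos: [0.5399, -0.2629, 0.2119]
orientation: [2.382, 2.047, 0.001]
force: [0.1, 0.7, -0.1]
opening: 0.0605
gripper_force: 0.0
```

View pics/w6.png

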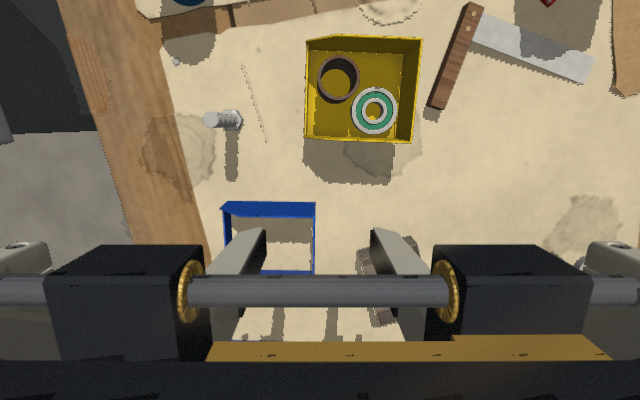

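The pipe stands upright at (338,80) on the floor of the bearing's bin. The bearing lies flat and undisturbed at (374,110), and the gripper is clear.

```bash
python3 -c "
from plant import robot
print(robot.close_job())"
```

```text
the job is handed in; nothing more can be done
None
```

The pipe stands upright on the floor of the bin that holds the bearing, beside it, with the bearing left flat where it was; I handed the job in at about 9 s with the robot clear of everything.

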